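Seat the test block and lock the toggle clamp

TASK

With the fingertips, push the aluminium test block along the channel of the clamping fixture until it is fully home against the stop at the channel's right-hand end. Then push the blue clamp lever over, away from you, past its dead point until it snaps into lock and the plunger holds the block. Do not grip or lift anything, and leave everything else on the table where it is.

Things in the scene. Friction and masses are not known exactly. Their poses are not given: they have to be found in the camera images.
- fixture: Clamping fixture fixed to the table: aluminium plate 165 x 170 x 12 mm with a channel and a toggle clamp with a blue lever (the clamp with the red handle at the left is not part of the job). Origin on the table, under the block's home place; +x roughly away from the robot, +y roughly left (yaw within 0.25 rad), z up. In this frame (mm): plate x -120..45, y -55..115, top z = 12.
- channel_mouth (a point): Open left end of the channel, on its floor, at fixture (mm) x = -2, y = 106, z = 12. The channel runs from here along -y to the end stop, between a front rail (inner face x = -26) and a back rail (inner face x = +22), so 48 mm wide; both rails are 6 mm high (top z = 18).
- stop_face (a point): Point on the end stop's face at fixture (mm) x = 0, y = -25, z = 19; the face looks to +y, the steel stop is 14 mm high (top z = 26). Beside the home place (y -45..21) the back side of the channel is a steel jaw, also 14 mm high, with its face at x = +22.
- test_block: Loose aluminium seal block with a red seal on top, 44 (x) x 50 (y) x 18 mm, 0.07 to 0.15 kg, lying in the channel 25 to 50 mm to the +y side of home, square to it. Origin: centre of its underside, 12 mm above the table. Home: its origin right above the fixture's, -y face on the end stop and, once clamped, +x face on the back jaw (before that, 4 mm of play in x). It stands 12 mm above the rails.
- clamp_plunger: Steel plunger of the clamp with a black rubber nose, diameter 15 mm, that moves along the fixture's +x, 23 mm above the table; origin at the centre of the nose's face. Lever open: face at fixture x = -36 mm; lever locked: it presses on the block's front face (x = -22 mm) with roughly 10 to 20 N.
- clamp_lever (a joint): Angle of the blue lever (rad): 0 = open, as at the start, leaning 0.4 from upright to the fixture's -x (towards the robot); grows as it is pushed to +x: upright 0.4, dead point 0.95, locked at its stop 1.7, lying forward over the block. A spring drives it back to 0 before the dead point and on to 1.7 past it. It takes up to 0.4 N m: 6 N at the tip, 11 N at 35 mm from the pivot.
- lever_tip (a point): Outer end of the blue lever, on its centre line, 75 mm from the pivot; the blue grip is a round bar of diameter 18 mm over the outer 50 mm. Height above the table: 109 mm when open, 115 mm when upright, 60 mm when locked.
- lever_pivot (a point): The lever's pivot, axis along the fixture's y, at fixture x = -62 mm, y = 0, 40 mm above the table. The clamp's steel frame round it spans fixture x -104..-44, y -23..23 mm and reaches up to 46 mm above the table.
- spare_block: Spare seal block of the same kind (44 x 50 x 18 mm) on the table to the right of the fixture; leave it. Origin under its centre.
- fitting: Small brass and black push fitting, 12 x 32 x 14 mm, lying on the fixture's base plate at its front left; leave it.
- jar: Clear sample jar, 35 mm across, 48 mm high, behind the fixture; leave it.
- white_tape: Roll of white tape lying flat, 53 mm across, 14 mm high, behind the fixture; leave it.
- cup: White cup, 67 mm across, 52 mm high, behind the fixture; leave it.
- bottle: Small oil bottle with a red tip, 41 mm across, 125 mm high, at the left; leave it.
There are look-alikes about, which are no part of the job. Leave any purple look-alike of the test_block alone.

How it is judged (in metres and radians):
On the way, in this order (a step that is already met when the one before it is completed fails the run):
1. the test block is home against the end stop while the lever is still open (y of test_block in the frame of fixture between -0.0025 and 0.0025 m and value of joint clamp_lever below 0.3 rad), for 0.2 s.
2. the lever has gone past its dead point and lies locked (value of joint clamp_lever above 1.6 rad), for 0.2 s.
At the end, for the whole second after the job is handed in: The lever is locked (above 1.6 rad), the test block rests flat and square at home (within 2.5 mm along and across the channel, 0.06 rad), and the plunger presses on it with more than 1 N (value of joint clamp_lever above 1.6 rad and y of test_block in the frame of fixture between -0.0025 and 0.0025 m and x of test_block in the frame of fixture between -0.0025 and 0.0025 m and angle between the y axis of test_block and the y axis of fixture, either way round below 0.06 rad and angle between test_block's own z axis and vertical below 0.05 rad and contact force between clamp_plunger and test_block above 1 N and linear speed of test_block below 0.01 m/s); the robot touches nothing.
It fails at once if the test block is lifted or tipped up (z of test_block in the frame of fixture above 0.017 m or angle between test_block's own z axis and vertical above 0.2 rad).
It fails at once if another thing on the table is pushed away or lifted (more than 25 mm) (distance of any of spare_block, fitting, jar, white_tape, cup, bottle from where it was at the start of the episode above 0.025 m).
It also fails if it takes over 45 s, if anything falls off the work surface, if the arm or the gripper's body presses on something with over 40 N, if the wrist force passes 120 N, or if a joint passes its speed limit or range.

ROBOT

A 6-joint arm with a two-finger parallel gripper is mounted at the origin on a cart in front of the work surface, level with it; the furniture and walls round the work are solid. World frame = base frame: x ahead of the robot, y to its left, z up, the work surface at z = 0. Lengths are in mm, angles in rad, forces in N, time in s.
With the tool pointing down it reaches from about 275 to 1000 mm from the base axis. Payload 8.4 kg.
Tool frame: the origin (TCP) lies between the finger pads; the fingertips stand r.finger_overhang ahead of it and the grasp point (between the pads) is the TCP (r.finger_overhang is the distance from the TCP to the fingertips, in mm); z points along the fingers, y is the line along which they close (so a half turn about z gives the same grasp; the last joint's range is limited). The gripper opens to 85 mm and grips with 20 to 120 N. Pads are 22 mm wide; open, the fingers measure 114 mm over their backs; the gripper's body (76 mm by 85 mm) begins 54 mm behind the grasp point. The pads swing forward as they close: fully open they stand 13 mm farther back than shut.
Start: joints at [1.182, 0.353, 1.633, -0, 1.155, -0.002], TCP at [235.766, 578.829, 250.281] pointing down, gripper open.
Joint ranges: [-2.63, 2.63], [-0.92, 2.1], [0.06, 2.66], [-1.3, 4.44], [0, 2.69], [-3.02, 3.02]. Speed limits (rad/s): [2.22, 2.22, 2.79, 3.14, 3.14, 3.14].

INTERFACE

Orientations are given as [roll, pitch, yaw] about the fixed x, y, z axes, in that order (R = Rz(yaw) Ry(pitch) Rx(roll)).
In Python, from rig import r, cams, sign_off gives the robot as it stands.
- The arm moves only by the shell command python3 -m crank 'ROWS' [FORCE]. ROWS is JSON, a list of rows, each a list of 7 numbers: the shift along the tool's x, y, z in m, then the turn, a rotation vector about the tool's x, y, z in rad, then the closure, from 0 (fully open) to 1 (shut). In form: [[dx, dy, dz, ax, ay, az, gripper], ...]. A call has 1 to 5 rows; each row is the pose to reach, as a shift and turn from the pose commanded when the call began, along the tool's axes at that moment; what a row does not reach only later rows make up. A row lasts 1/10 s, in which the tool goes at most 50 mm and 8.59 degrees, less where a joint would pass 70% of its speed; a pose out of reach is approached as far as the arm can. A call with a gripper value outside its range is refused whole. The fingers move at their own pace and stop on an object; FORCE is the grip in N (left out, the last holds). Time passes only in rows, so rows that repeat a pose let the fingers close. It gives the time, the measured TCP pose, the force, the opening and the grip force at its end, in the units of the state.
- r.sense(): the state, without advancing time (a new reading comes with each control period).
- cams.grab_frame(name): name is "scene" or "side" or "wrist"; returns a dict with "image" (400x640x3 uint8, red, green, blue), "fx", "fy", "cx", "cy" (pixels), "position" and "orientation" of the camera in the world. Camera axes: x right, y down, z forward; pixel columns grow to the right and rows downward; lengths in mm; the calibration is good to about 2 mm. A picture is of the moment at which its call begins. There is no depth.
- sign_off(): hands the job in; it is judged then, once.
The state is a dict: "clock": time; "qpos": joint angles; "qvel": joint speeds; "joint_efforts": joint torques, N m; "eef_pos": TCP position; "tcp_rot": TCP orientation; "contact_force": force on the tool from outside, world axes, zero at the start; "wrist_torque": the same for the moment, N m; "opening": opening from 0.0 (shut) to 1.0 (fully open); "grasp_force": force on a finger pad.
Only numpy, scipy, OpenCV 4.12 (cv2) and the standard library are available. Lean on these libraries where they do the work, as an engineer would, in place of code of your own. Each camera call takes 0.05 s, during which the arm holds its last target. There are 200 camera calls.

## Working session

There is one attempt and no reset: what is moved stays moved. The work goes in short steps, Python scripts to look and compute and a shell command to move; the robot and the scene stay as the last step left them, time stands still between calls to the robot, and variables do not carry over. Pictures are saved under pics/ and viewed, at most 10 in all, crops included, and the job is handed in when it is done.

```bash
mkdir -p pics; ls; python3 - <<'E'
from rig import r,cams
import cv2,numpy as np
for n in ("scene","side"):
    f=cams.grab_frame(n); cv2.imwrite(f"pics/{n}0.png",f["image"][:,:,::-1]); print(n,[f[k] for k in("fx","fy","cx","cy","position","orientation")])
    np.save(f"pics/{n}0.npy",f,allow_pickle=True)
s=r.sense(); print(s, r.finger_overhang)
E
```

```text
pics
scene [431.48370655991596, 431.48370655991596, 319.1070375881077, 202.87525275969483, array([263.44777834, 509.92025391, 779.57513732]), array([-2.4701487 ,  0.0032782 , -2.41213503])]
side [424.7838217019672, 424.7838217019672, 321.8971455647008, 197.36762941160626, array([454.93129505, 932.90559007, 636.28220885]), array([-2.16994711,  0.01717092, -2.94617443])]
{'clock': 0.1, 'qpos': array([ 1.18157464e+00,  3.53599964e-01,  1.63404396e+00,  2.87504170e-05,
        1.15519541e+00, -2.38325364e-03]), 'qvel': array([-8.97309959e-04, -9.07450258e-04, -1.42177576e-03,  8.67747823e-05,
        3.75647498e-04, -8.38544578e-04]), 'joint_efforts': array([ 1.00807578e-03, -6.06365204e+01, -3.42821109e+01,  1.27845892e-04,
        4.03995509e-03, -1.62705851e-05]), 'eef_pos': array([235.62185316, 578.4590734 , 249.63033614]), 'tcp_rot': array([-3.14034604e+00, -2.92595922e-05,  2.75474258e+00]), 'contact_force': array([ 0.00478118,  0.44951888, -0.41913338]), 'wrist_torque': array([ 0.00692663, -0.00335026, -0.02824519]), 'grasp_force': 0.0, 'opening': 1.0003536570411076} 19.0
```

View pics/scene0.png

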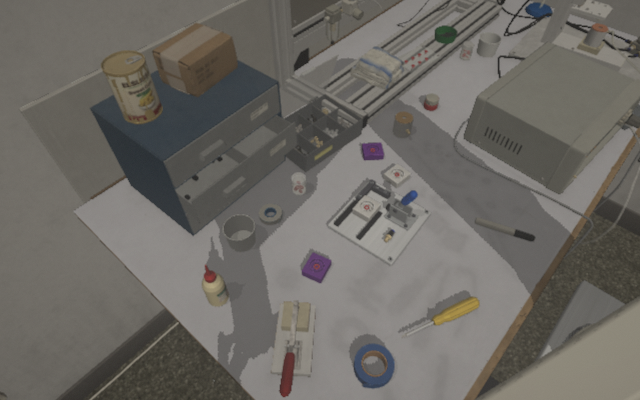

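View pics/side0.png

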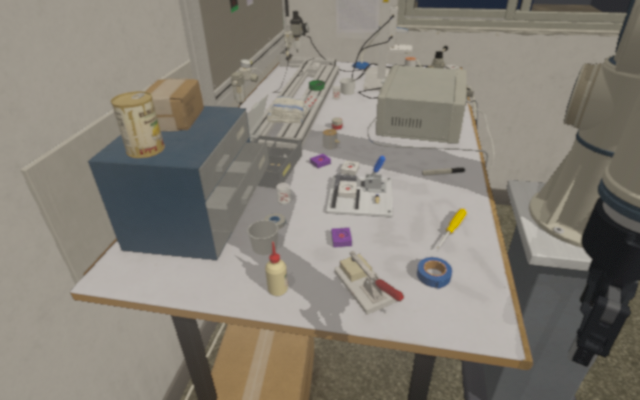

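The fixture is at about (380,220) in the scene view and (360,193) in the side view, with the blue lever at (409,197) and (378,162). The test block's red seal is at about (367,208) and (348,188). Next I'll enlarge both views.

```bash
cat > h.py <<'E'
import numpy as np,cv2
from scipy.spatial.transform import Rotation as R
def load(n): return np.load(f"pics/{n}.npy",allow_pickle=True).item()
def ray(f,u,v):
    d=R.from_euler("xyz",f["orientation"]).as_matrix()@[(u-f["cx"])/f["fx"],(v-f["cy"])/f["fy"],1]
    return np.array(f["position"]),d
def onz(f,u,v,z):
    p,d=ray(f,u,v); return p+d*(z-p[2])/d[2]
def tri(fs,uvs):
    A=np.zeros((3,3));b=np.zeros(3)
    for f,(u,v) in zip(fs,uvs):
        p,d=ray(f,u,v);d/=np.linalg.norm(d);P=np.eye(3)-np.outer(d,d);A+=P;b+=P@p
    return np.linalg.solve(A,b)
def proj(f,X):
    c=R.from_euler("xyz",f["orientation"]).as_matrix().T@(np.array(X)-f["position"])
    return np.array([f["cx"]+f["fx"]*c[0]/c[2],f["cy"]+f["fy"]*c[1]/c[2]])
E
python3 - <<'E'
from h import *
a=load("scene0")["image"][165:265,325:435]; b=load("side0")["image"][150:220,322:402]
up=lambda i,k:cv2.resize(i,None,fx=k,fy=k,interpolation=cv2.INTER_CUBIC)
a=up(a,4);b=up(b,4.5)
o=np.zeros((400,800,3),np.uint8);o[:,:440]=a;o[:b.shape[0],440:440+b.shape[1]]=b
cv2.imwrite("pics/crop0.png",o[:,:,::-1])
for n in("scene0","side0"):
    f=load(n);h=cv2.cvtColor(f["image"],cv2.COLOR_RGB2HSV)
    m=cv2.inRange(h,(105,130,50),(125,255,255))
    k,l,s,c=cv2.connectedComponentsWithStats(m)
    for i in range(1,k):
        if s[i,4]>15: print(n,s[i],c[i])
E
```

```text
scene0 [529   4  22  12 134] [539.14925373   8.82835821]
scene0 [411 191   6   7  29] [413.31034483 194.06896552]
side0 [357  63  10   5  32] [361.3125  65.125 ]
side0 [375 157   9  14  53] [379.30188679 163.        ]
```

View pics/crop0.png

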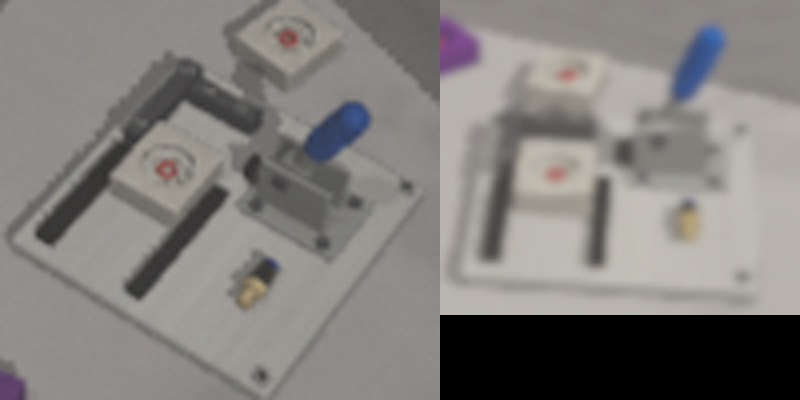

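The crop shows the plate corners: scene left (328,224.5), bottom (392,264.5), right (431,212.5), top (371,180). The seal is at (366.7,207.5), and the lever tip at about (414,192) in the scene view and (380,158) in the side view.

```bash
cat >> h.py <<'E'
def fit(F,W): # 2D rigid F->W
    F=np.array(F,float);W=np.array(W)[:,:2];a=F-F.mean(0);b=W-W.mean(0)
    th=np.arctan2((a[:,0]*b[:,1]-a[:,1]*b[:,0]).sum(),(a*b).sum());c,s=np.cos(th),np.sin(th)
    M=np.array([[c,-s],[s,c]]);t=W.mean(0)-M@F.mean(0);return th,t,M,(F@M.T+t-W)
E
python3 - <<'E'
from h import *
np.set_printoptions(precision=2,suppress=True)
f=load("scene0");g=load("side0")
W=[onz(f,u,v,12) for u,v in[(328,224.5),(392,264.5),(431.2,212.5)]]
th,t,M,res=fit([(45,115),(-120,115),(-120,-55)],W);print(th,t,res)
W2=[onz(g,u,v,12) for u,v in[(323.6,212.9),(392,216.2)]];print(np.array(W),np.array(W2))
print("block",M.T@(onz(f,366.75,207.5,30)[:2]-t), M.T@(onz(g,322+117/4.5,150+174/4.5,30)[:2]-t))
print("spare",onz(f,397,174.5,18))
T=tri([f,g],[(414.5,192.5),(381,158)]);print("tip",T,M.T@(T[:2]-t))
E
```

```text
0.07083636367009012 [581.49 -27.62] [[ 1.16  1.32]
 [-0.11  0.84]
 [-1.05 -2.16]]
[[617.08  88.96  12.  ]
 [453.76  77.76  12.  ]
 [466.73 -88.81  12.  ]] [[625.6  104.2   12.  ]
 [458.81  88.93  12.  ]]
block [-3.69 35.53] [-0.28 40.67]
spare [ 587.69 -126.83   18.  ]
tip [500.39 -46.67  94.45] [-82.24 -13.27]
```

```bash
python3 -m crank '[[-0.04,-0.03,0,0,0,0,1],[-0.08,-0.06,0,0,0,0,1],[-0.12,-0.09,0,0,0,0,1],[-0.16,-0.12,0,0,0,0,1],[-0.20,-0.15,0,0,0,0,1]]' 20
python3 -m crank '[[-0.04,-0.03,0,0,0,0,1],[-0.08,-0.06,0,0,0,0,1],[-0.12,-0.09,0,0,0,0,1],[-0.16,-0.12,0,0,0,0,1],[-0.20,-0.15,0,0,0,0,1]]'
```

```text
clock: 0.6
eef_pos: [364.8, 362.6, 250.1]
tcp_rot: [-3.141, -0.0, 2.755]
contact_force: [1.3, 0.8, -0.3]
opening: 0.145
grasp_force: 0.0
clock: 1.1
eef_pos: [493.6, 148.1, 250.2]
tcp_rot: [3.142, -0.0, 2.755]
contact_force: [0.7, 0.2, -0.4]
opening: -0.0
grasp_force: 0.0
```

```bash
python3 -m crank '[[-0.02,-0.015,0,0,0,-0.11,1],[-0.04,-0.03,0,0,0,-0.22,1],[-0.06,-0.05,0,0,0,-0.33,1],[-0.076,-0.064,0,0,0,-0.457,1],[-0.076,-0.064,0,0,0,-0.457,1]]'
python3 - <<'E'
from rig import r,cams
from h import *
f=cams.grab_frame("wrist"); cv2.imwrite("pics/w1.png",f["image"][:,:,::-1]); np.save("pics/w1.npy",f,allow_pickle=True)
print([f[k] for k in("fx","cx","cy","position","orientation")]); s=r.sense();print(s["eef_pos"],s["tcp_rot"],s["clock"])
E
```

```text
clock: 1.6
eef_pos: [540.0, 60.2, 250.0]
tcp_rot: [-3.141, -0.0, -3.07]
contact_force: [0.7, 0.6, -0.1]
opening: -0.004
grasp_force: 0.0
[308.8685276395962, 318.05268549584036, 200.284973620792, array([468.7286991 ,  54.21427504, 372.66468264]), array([2.85672258e+00, 9.86998401e-05, 1.64142526e+00])]
[539.36863903  61.31343617 249.92502085] [ 3.14151695e+00 -6.55633797e-04 -3.07487912e+00] 1.65
```

View pics/w1.png

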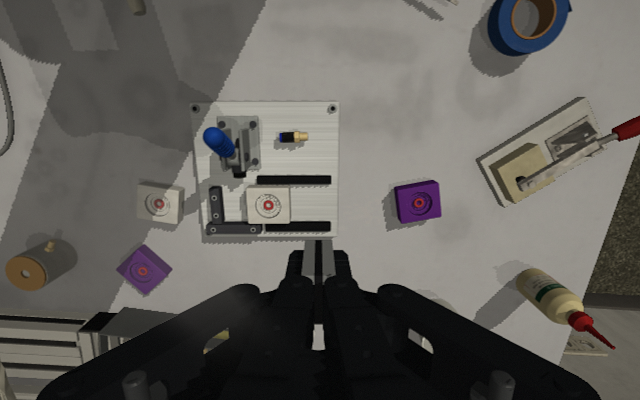

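The wrist view shows the whole plate: front corners about (191,102) and (338,101), back-left about (337,237). The seal is at (268,205) and the lever tip at about (211,134). I'll enlarge that area.

```bash
python3 - <<'E'
from h import *
f=load("w1")
a=f["image"][92:247,180:350]; a=cv2.resize(a,None,fx=3.8,fy=3.8,interpolation=cv2.INTER_CUBIC)
cv2.imwrite("pics/w1c.png",a[:,:,::-1])
E
```

```text
(no output)
```

View pics/w1c.png

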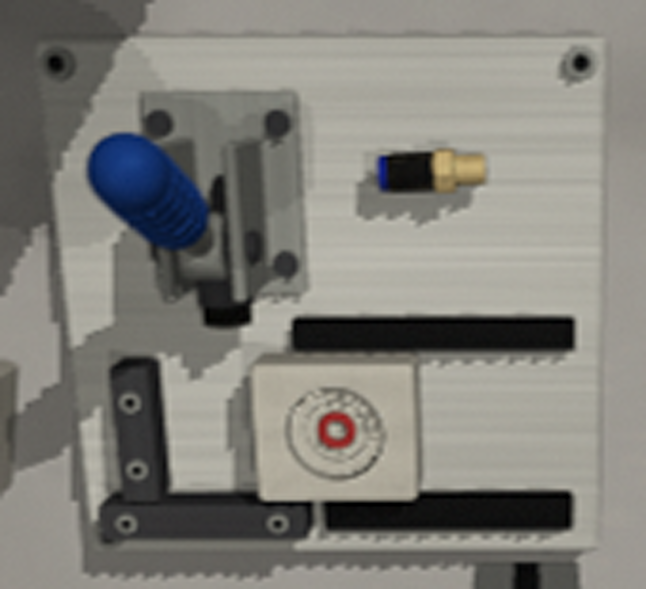

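```bash
python3 - <<'E'
from h import *
np.set_printoptions(precision=1,suppress=True)
f=load("w1"); px=lambda x,y:(180+(x+.5)/3.8-.5,92+(y+.5)/3.8-.5)
P=[(37,40),(606,38),(597,547),(85,545)]
th,t,M,res=fit([(-120,-55),(-120,115),(45,115),(45,-55)],[onz(f,*px(*p),12) for p in P]);print(th,t,res)
for n,p,z in[("bFR",(252,362),30),("bFL",(413,362),30),("bBL",(418,498),30),("bBR",(258,500),30),("seal",(337,430),30),("stop",(160,400),26),("stop",(168,480),26),("railFinner",(430,349),18),("railBinner",(450,492),18),("mouth",(574,349),18),("tip",(125,165),109)]:
    w=onz(f,*px(*p),z);print(n,w,M.T@(w[:2]-t))
E
```

```text
0.06638556828727303 [583.8 -28.7] [[-3.  -2.2]
 [-1.9  1.2]
 [ 2.4  0.7]
 [ 2.5  0.3]]
bFR [558.7 -22.   30. ] [-24.5   8.3]
bFL [555.3  26.3  30. ] [-24.7  56.7]
bBL [598.7  29.7  30. ] [18.8 57.3]
bBR [602.9 -19.9  30. ] [19.6  7.5]
seal [578.3   4.   30. ] [-3.3 33. ]
stop [573.8 -51.   26. ] [-11.4 -21.6]
stop [599.7 -48.9  26. ] [ 14.6 -21.3]
railFinner [553.9  30.4  18. ] [-25.9  60.9]
railBinner [600.5  39.   18. ] [21.1 66.4]
mouth [550.7  74.9  18. ] [-26.1 105.5]
tip [495.2 -32.6 109. ] [-88.6   2. ]
```

```bash
python3 -m crank '[[-0.015,-0.003,0.045,0,0,0,1],[-0.035,-0.0065,0.09,0,0,0,1],[-0.035,-0.0065,0.135,0,0,0,1],[-0.035,-0.0065,0.17,0,0,0,1],[-0.035,-0.0065,0.18,0,0,0,1]]'
python3 -m crank '[[0,0,0.01,0,0,0,1],[0,0,0.02,0,0,0,1],[0,0,0.028,0,0,0,1],[0,0,0.028,0,0,0,1]]'
python3 - <<'E'
from rig import r,cams
from h import *
f=cams.grab_frame("wrist"); cv2.imwrite("pics/w2.png",f["image"][:,:,::-1]); np.save("pics/w2.npy",f,allow_pickle=True)
s=r.sense();print(s["eef_pos"],s["tcp_rot"],s["contact_force"])
E
```

```text
clock: 2.15
eef_pos: [571.5, 58.8, 66.5]
tcp_rot: [3.142, -0.007, -3.073]
contact_force: [-0.2, 0.4, -0.5]
opening: 0.002
grasp_force: 0.0
clock: 2.55
eef_pos: [574.7, 58.2, 42.3]
tcp_rot: [3.142, 0.0, -3.072]
contact_force: [-0.4, 0.0, -0.3]
opening: 0.003
grasp_force: 0.0
[574.8999283   58.22346481  42.71078795] [ 3.14154651e+00  5.45188474e-04 -3.07162351e+00] [-0.21935428 -0.44077619  0.33420472]
```

View pics/w2.png

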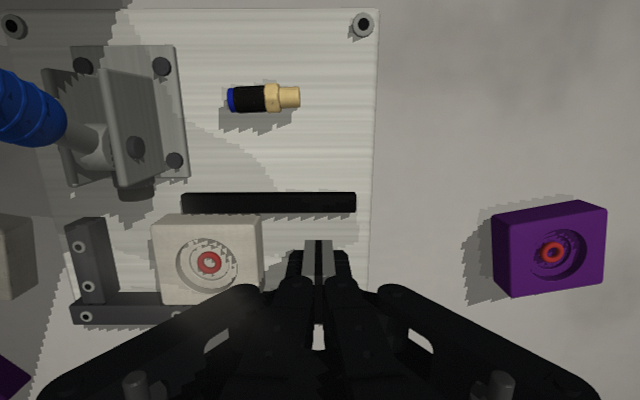

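The closed fingertips, around (320,260), stand inside the channel to the left of the block, whose left face is at column 262. They are clear of both rails, so I'll push in small steps.

```bash
python3 -m crank '[[0,-0.005,0.003,0,0,0,1],[0,-0.01,0.003,0,0,0,1],[0,-0.015,0.003,0,0,0,1],[0,-0.018,0.003,0,0,0,1],[0,-0.021,0.003,0,0,0,1]]'
python3 -m crank '[[0,-0.003,0,0,0,0,1],[0,-0.006,0,0,0,0,1],[0,-0.009,0,0,0,0,1],[0,-0.012,0,0,0,0,1],[0,-0.015,0,0,0,0,1]]'
```

```text
clock: 3.1
eef_pos: [576.3, 36.8, 39.5]
tcp_rot: [3.141, 0.0, -3.072]
contact_force: [-0.1, 1.2, 0.5]
opening: -0.003
grasp_force: 0.7
clock: 3.6
eef_pos: [577.3, 22.1, 39.4]
tcp_rot: [3.142, 0.0, -3.071]
contact_force: [-1.1, 2.2, 3.3]
opening: 0.001
grasp_force: 1.5
```

```bash
python3 -m crank '[[0,-0.002,0,0,0,0,1],[0,-0.004,0,0,0,0,1],[0,-0.006,0,0,0,0,1],[0,-0.008,0,0,0,0,1],[0,-0.010,0,0,0,0,1]]'
python3 - <<'E'
from rig import r,cams
from h import *
np.set_printoptions(precision=1,suppress=True)
f=cams.grab_frame("wrist"); cv2.imwrite("pics/w3.png",f["image"][:,:,::-1]); np.save("pics/w3.npy",f,allow_pickle=True)
s=r.sense();print(s["eef_pos"],s["contact_force"])
E
```

```text
clock: 4.1
eef_pos: [577.9, 12.1, 39.3]
tcp_rot: [3.142, 0.0, -3.071]
contact_force: [-0.0, 2.5, 4.2]
opening: 0.001
grasp_force: 1.9
[578.   11.9  39.3] [0.3 1.5 3.9]
```

View pics/w3.png

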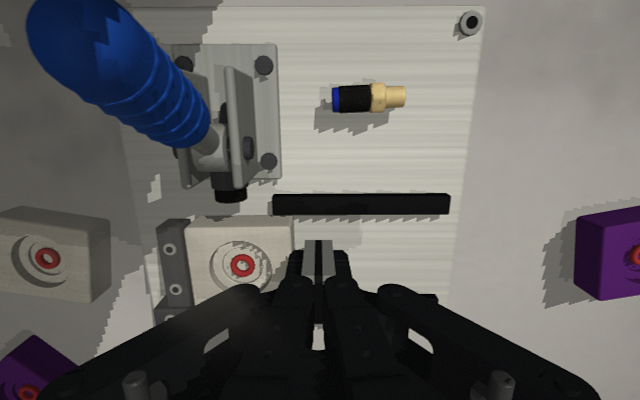

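The block's right face (column 188) is now almost at the stop (column 186). I'll close the rest in 1 mm steps and watch the force.

```bash
python3 -m crank '[[0,-0.001,0,0,0,0,1],[0,-0.002,0,0,0,0,1],[0,-0.003,0,0,0,0,1],[0,-0.003,0,0,0,0,1]]'
python3 -m crank '[[0,-0.001,0,0,0,0,1],[0,-0.002,0,0,0,0,1],[0,-0.002,0,0,0,0,1]]'
```

```text
clock: 4.55
eef_pos: [578.1, 9.2, 39.3]
tcp_rot: [3.142, 0.0, -3.071]
contact_force: [0.3, 2.7, 3.6]
opening: 0.004
grasp_force: 1.9
clock: 4.85
eef_pos: [578.7, 8.5, 39.4]
tcp_rot: [3.14, 0.001, -3.072]
contact_force: [0.4, 11.9, 3.5]
opening: -0.002
grasp_force: 6.0
```

```bash
python3 -m crank '[[0,-0.002,0,0,0,0,1],[0,-0.002,0,0,0,0,1],[0,0.008,0,0,0,0,1],[0,0.016,0,0,0,0,1],[0,0.017,-0.03,0,0,0,1]]'
python3 -m crank '[[0,0,-0.03,0,0,0,1],[0.02,0,-0.05,0,0,0,1],[0.06,0.005,-0.05,0,0,0,1],[0.1,0.005,-0.05,0,0,0,1],[0.135,0.005,-0.05,0,0,0,1]]'
python3 - <<'E'
from rig import r,cams
from h import *
np.set_printoptions(precision=1,suppress=True)
f=cams.grab_frame("wrist"); s=r.sense();print(s["eef_pos"],s["contact_force"])
g=cams.grab_frame("scene")
a=cv2.resize(g["image"][165:265,325:435],None,fx=4,fy=4,interpolation=cv2.INTER_CUBIC)
b=cv2.resize(f["image"],(360,225),interpolation=cv2.INTER_AREA)
o=np.zeros((400,800,3),np.uint8);o[:,:440]=a;o[:225,440:]=b
cv2.imwrite("pics/w4.png",o[:,:,::-1])
E
```

```text
clock: 5.35
eef_pos: [574.0, 24.7, 66.2]
tcp_rot: [-3.141, -0.007, -3.071]
contact_force: [0.1, 0.3, 0.9]
opening: -0.003
grasp_force: 0.0
clock: 5.85
eef_pos: [439.7, 19.5, 119.0]
tcp_rot: [-3.141, -0.001, -3.071]
contact_force: [-0.0, -0.4, 0.5]
opening: -0.002
grasp_force: 0.0
[433.1  19.1 118. ] [-7.3 -0.2 -0.9]
```

View pics/w4.png

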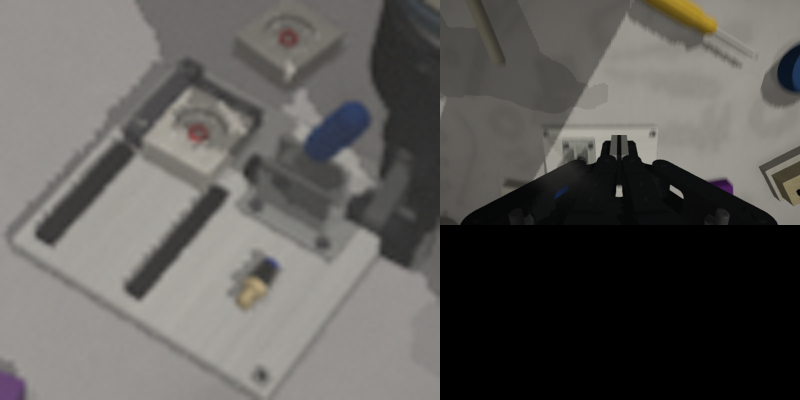

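The block sits in the corner, against the stop, with the lever still open. The gripper is in front of the clamp, clear of the lever. Next I move sideways to the lever's centre plane.

```bash
python3 -m crank '[[0,-0.02,0,0,0,0,1],[0,-0.04,0.006,0,0,0,1],[0,-0.058,0.013,0,0,0,1],[0,-0.058,0.013,0,0,0,1]]'
python3 -m crank '[[-0.01,0,0,0,0,0,1],[-0.02,0,0,0,0,0,1],[-0.03,0,0,0,0,0,1],[-0.04,0,0,0,0,0,1],[-0.045,0,0,0,0,0,1]]'
```

```text
clock: 6.35
eef_pos: [446.3, -39.6, 105.7]
tcp_rot: [-3.141, -0.001, -3.073]
contact_force: [0.2, 0.5, -1.1]
opening: 0.003
grasp_force: 0.0
clock: 6.85
eef_pos: [490.9, -34.4, 106.1]
tcp_rot: [3.141, -0.003, -3.07]
contact_force: [-6.3, -0.8, 3.8]
opening: 0.0
grasp_force: 3.4
```

```bash
python3 -m crank '[[-0.008,0,0,0,0,0,1],[-0.016,0,0,0,0,0,1],[-0.024,0,0,0,0,0,1],[-0.032,0,0,0,0,0,1],[-0.04,0,0,0,0,0,1]]'
python3 -m crank '[[-0.006,0,0,0,0,0,1],[-0.012,0,0,0,0,0,1],[-0.018,0,0,0,0,0,1],[-0.022,0,0,0,0,0,1],[-0.022,0,0,0,0,0,1]]'
```

```text
clock: 7.35
eef_pos: [530.5, -31.6, 105.8]
tcp_rot: [3.141, -0.003, -3.071]
contact_force: [-1.6, 0.2, -0.3]
opening: 0.002
grasp_force: 0.8
clock: 7.85
eef_pos: [553.6, -30.6, 106.4]
tcp_rot: [-3.142, 0.001, -3.071]
contact_force: [-0.3, 0.3, 0.3]
opening: -0.001
grasp_force: 0.0
```

Contact force has dropped to zero, so the lever has probably snapped over. I'll retreat upward and back, then look.

```bash
python3 -m crank '[[0,0,-0.03,0,0,0,1],[0.02,0,-0.07,0,0,0,1],[0.06,0,-0.1,0,0,0,1],[0.1,0,-0.12,0,0,0,1],[0.1,0.04,-0.12,0,0,0,1]]'
python3 -m crank '[[0,0.03,-0.02,0,0,0,1],[0,0.06,-0.02,0,0,0,1],[0,0.06,-0.02,0,0,0,1],[0,0.06,-0.02,0,0,0,1]]'
python3 - <<'E'
from rig import r,cams
from h import *
np.set_printoptions(precision=1,suppress=True)
s=r.sense();print(s["eef_pos"],s["contact_force"])
g=cams.grab_frame("scene");d=cams.grab_frame("side")
a=cv2.resize(g["image"][165:265,325:435],None,fx=4,fy=4,interpolation=cv2.INTER_CUBIC)
b=cv2.resize(d["image"][150:220,322:402],None,fx=4.5,fy=4.5,interpolation=cv2.INTER_CUBIC)
o=np.zeros((400,800,3),np.uint8);o[:,:440]=a;o[:315,440:]=b
cv2.imwrite("pics/w5.png",o[:,:,::-1])
E
```

```text
clock: 8.35
eef_pos: [447.5, -0.5, 228.6]
tcp_rot: [-3.14, 0.002, -3.076]
contact_force: [0.9, 0.5, -0.7]
opening: -0.002
grasp_force: 0.0
clock: 8.75
eef_pos: [445.7, 62.4, 246.3]
tcp_rot: [-3.141, 0.0, -3.07]
contact_force: [0.3, 0.2, 0.2]
opening: 0.001
grasp_force: 0.0
[445.7  62.4 246.3] [0.3 0.2 0.2]
```

View pics/w5.png

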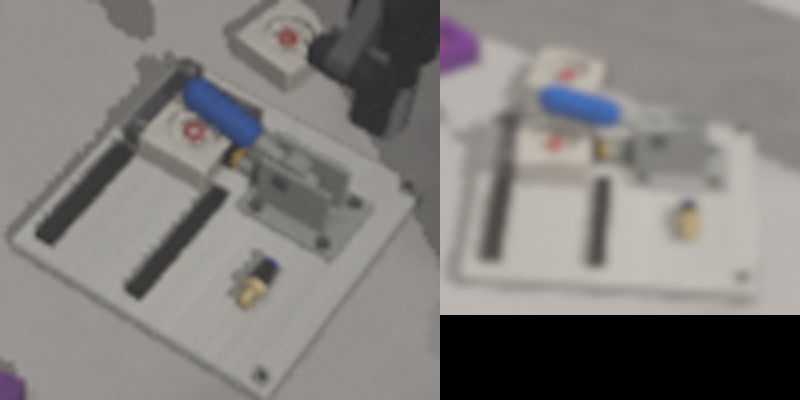

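The lever lies forward over the block, with its tip at crop (195,95). The plunger is out against the block's front face, the block is in the corner, and nothing else has moved. I'm handing in.

```bash
python3 -c "
from rig import sign_off
print(sign_off())"
```

```text
the job is handed in; nothing more can be done
None
```

The job is handed in at about 9 s on the clock; no verdict came back. The block was pushed home until it stalled on the end stop at about 12 N, and the last pictures show the blue lever over in its locked position with the plunger on the block. I did not measure the lever angle or the plunger force. The arm is clear, and nothing near the fixture looks disturbed.

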